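# Hang the dip baskets on the drip beam so that it stays level

## Task

A full (red grip) and a part-filled (blue grip) basket of rinsed bicycle parts already hang on the inner places of the pivoting drip beam. Hang the two baskets from the bench on the empty outer places: first the full one on the high side, next to the part-filled one, then the part-filled one on the other side, so that all four hang in their grooves and the beam ends level. Ease each weight on until the beam carries it before you let go, so that the beam never jerks or bounces, do not press it down or knock it, and leave the other things on the bench alone.

Things in the scene. Friction and masses are not known exactly. Their poses are not given: they have to be found in the camera images.
- stand: drip stand, fixed to the bench: steel tray (110 x 500 x 18 mm) with a 22 mm post that carries the pivoting beam. Origin under the post's middle on the bench; y along tray and beam (left), x away from the robot. Position and yaw differ from start to start; the stand's yaw is the beam's.
- beam (a joint): beam tilt, rad: 0 level, positive with the left (+y) end up. Bar 12 mm diameter, 460 mm long, in a rubber bush that springs it back towards level, little damped. Under an outer basket that place sinks 10 to 35 mm, how far is not known. It sinks alike under a held basket's weight and the gripper's push: only the force on the tool tells when it carries all the weight. Let go suddenly, it swings.
- pivot (a point): middle of the beam, on its pivot, 215 mm above the bench
- left_outer (a point): groove of the beam, left outer hook place: point on the beam's axis, 190 mm from the pivot towards the stand's +y. The groove is 14 mm long along the beam, between two brass collars (22 mm diameter, 4 mm thick). Empty at the start. Axes turn with the beam: y along it to the left, z up.
- left_inner (a point): groove of the beam, left inner hook place: point on the beam's axis, 125 mm from the pivot towards the stand's +y. The groove is 14 mm long along the beam, between two brass collars (22 mm diameter, 4 mm thick). Taken: a basket hangs there. Axes turn with the beam: y along it to the left, z up.
- right_inner (a point): groove of the beam, right inner hook place: point on the beam's axis, 125 mm from the pivot towards the stand's -y. The groove is 14 mm long along the beam, between two brass collars (22 mm diameter, 4 mm thick). Taken: a basket hangs there. Axes turn with the beam: y along it to the left, z up.
- right_outer (a point): groove of the beam, right outer hook place: point on the beam's axis, 190 mm from the pivot towards the stand's -y. The groove is 14 mm long along the beam, between two brass collars (22 mm diameter, 4 mm thick). Empty at the start. Axes turn with the beam: y along it to the left, z up.
- full_grip (a point): FULL basket on the bench: wire dip basket, 54 mm diameter, 55 mm tall, stacked to the brim with sprockets, about 0.4 to 0.75 kg. Over its hook a red grip, 20 x 20 x 40 mm tall. Point: the grip's middle; z up, x horizontal towards the hook's mouth. Below this point: grip underside 20 mm, wire underside where the beam sits 28, lowest point of the hook's tip 64, basket rim 119, basket underside 174.
- full_hook (a point): Point in that basket's hook, 34 mm straight below its grip's middle; lies on the beam's axis when it hangs properly. The stem (8 mm wire) rises on the -x side of this point (inner face 9.5 mm off it), arches over, and the hook's tip comes down on the +x side (outer face 22 mm off). The beam goes in from +x, between rim and tip, then up into the hook.
- half_grip (a point): PART-FILLED basket on the bench: wire dip basket, 54 mm diameter, 55 mm tall, its lower half filled with bolts, about 0.3 to 0.5 kg. Over its hook a blue grip, 20 x 20 x 40 mm tall. Point: the grip's middle; z up, x horizontal towards the hook's mouth. Below this point: grip underside 20 mm, wire underside where the beam sits 28, lowest point of the hook's tip 64, basket rim 119, basket underside 174.
- half_hook (a point): Point in that basket's hook, 34 mm straight below its grip's middle; lies on the beam's axis when it hangs properly. The stem (8 mm wire) rises on the -x side of this point (inner face 9.5 mm off it), arches over, and the hook's tip comes down on the +x side (outer face 22 mm off). The beam goes in from +x, between rim and tip, then up into the hook.
- full_hung_grip (a point): middle of the red grip of a full basket (same shape as the bench ones), already hangs on an inner place, left or right
- full_hung_hook (a point): point in that basket's hook, on the beam's axis, 34 mm below its grip's middle
- half_hung_grip (a point): middle of the blue grip of a part-filled basket (same shape as the bench ones), already hangs on an inner place, left or right (not the full one's)
- half_hung_hook (a point): point in that basket's hook, on the beam's axis, 34 mm below its grip's middle
- can: bystander: yellow spray can, 52 mm diameter, 150 mm tall. Origin at its underside.
- chainring: bystander: chainring lying flat, 115 mm diameter, 8 mm thick. Origin at its underside.
- wrench: bystander: steel wrench lying flat on the bench between the two standing baskets, pointing away from the robot, 180 mm long.
Not all that is in view belongs to the job. What is shaped like the part that bears full_grip but purple is not meant.

How it is judged:
On the way:
1. the full basket from the bench hangs on the outer place beside the part-filled hung basket, let go, while the part-filled one still stands on the bench (((distance between half_hung_hook and left_inner below 0.01 m and distance between full_hook and left_outer below 0.008 m and contact force between full and stand above 1 N) or (distance between half_hung_hook and right_inner below 0.01 m and distance between full_hook and right_outer below 0.008 m and contact force between full and stand above 1 N)) and contact force between each of the fingers, the arm and full below 0.05 N and height (world z) of half_grip below 0.182 m), for 0.2 s.
At the end, for the whole second after the job is handed in: Both inner baskets still hang; bench full one outermost beside the hung part-filled one, bench part-filled one outermost on the other side, hook points within 8 mm of their grooves, weight on the beam, let go, at rest (80 mm/s); beam within 0.075 rad of level and slower than 0.1 rad/s (((distance between half_hung_hook and left_inner below 0.008 m and contact force between each of half_hung, full_hung, full, half and stand above 1 N and distance between full_hung_hook and right_inner below 0.008 m and distance between full_hook and left_outer below 0.008 m and distance between half_hook and right_outer below 0.008 m) or (distance between half_hung_hook and right_inner below 0.008 m and contact force between each of half_hung, full_hung, full, half and stand above 1 N and distance between full_hung_hook and left_inner below 0.008 m and distance between full_hook and right_outer below 0.008 m and distance between half_hook and left_outer below 0.008 m)) and value of joint beam between -0.075 and 0.075 rad and velocity of joint beam between -0.1 and 0.1 rad/s and contact force between each of the fingers, the arm and full below 0.05 N and contact force between each of the fingers, the arm and half below 0.05 N and linear speed of each of full, half, full_hung, half_hung below 0.08 m/s); the robot touches nothing.
It fails at once if the beam tips more than 0.20 rad (11 degrees) from level (value of joint beam above 0.2 rad or value of joint beam below -0.2 rad).
It fails at once if the beam swings faster than 0.22 rad/s: a basket was dropped onto it, let go before the beam had its weight, or pushed down and let spring back (velocity of joint beam above 0.22 rad/s or velocity of joint beam below -0.22 rad/s).
It fails at once if the stand or beam is pressed or knocked: by a basket being hung with more than 18 N, or by gripper or arm (also the hung baskets) with more than 4 N (contact force between any of full, half and stand above 18 N or contact force between any of the fingers, the arm and stand above 4 N or contact force between any of the fingers, the arm and full_hung above 4 N or contact force between any of the fingers, the arm and half_hung above 4 N).
It fails at once if a basket tips more than 0.7 rad and would spill (angle between any of full_grip, half_grip, full_hung_grip, half_hung_grip's own z axis and vertical above 0.7 rad).
It fails at once if the spray can, the chainring or the wrench is moved more than 15 mm (distance of any of can, chainring, wrench from where it was at the start of the episode above 0.015 m).
It also fails if it takes over 72 s, if anything falls off the work surface, if the arm or the gripper's body presses on something with over 40 N, if the wrist force passes 120 N, or if a joint passes its speed limit or range.

## Robot

A 6-joint arm with a two-finger parallel gripper is mounted at the origin on the work surface. World frame = base frame: x ahead of the robot, y to its left, z up, the work surface at z = 0. Lengths are in m, angles in rad, forces in N, time in s.
With the tool pointing down it reaches from about 0.4 to 0.825 m from the base axis. Payload 7 kg.
Tool frame: the origin (TCP) lies on the centre line of the jaws, within the pads' length; the fingertips stand tip_reach ahead of it and the grasp point (between the pads) is the TCP (tip_reach is the distance from the TCP to the fingertips, in m); z points along the fingers, y is the line along which they close (so a half turn about z gives the same grasp; the last joint's range is limited). The gripper opens to 88 mm and grips with 3 to 60 N. Pads are 19 mm wide; open, the fingers measure 130 mm over their backs; the gripper's body (78 mm by 193 mm) begins 47 mm behind the grasp point.
Start: joints at [-1.041, 0.359, 0.012, 0, -1.224, -0.288], TCP at [0.162, -0.655, 0.212] pointing down, gripper open.
Joint ranges: [-3.07, 3.07], [-1.43, 2.12], [-1.02, 1.25], [-3.03, 1.67], [-3.05, -0], [-3.03, 3.03]. Speed limits (rad/s): [2.39, 2.39, 3.01, 3.14, 3.14, 3.14].

## Interface

Orientations are given as [roll, pitch, yaw] about the fixed x, y, z axes, in that order (R = Rz(yaw) Ry(pitch) Rx(roll)).
In Python, from station import get_state, grab_frame, calibration, job_done, find_in, mark_of, tip_reach gives the robot as it stands.
- The arm moves only by the shell command python3 -m handwheel 'ROWS' [OPENING] [FORCE]. ROWS is JSON, a list of rows, each an object with "delta_pos": the shift along the world's x, y, z in units of 30 mm (1.0 is 30 mm), a list of three; "dr": the turn, a rotation vector about the world's x, y, z in degrees, a list of three. In form: [{"delta_pos": [tx, ty, tz], "dr": [rx, ry, rz]}, ...]. A call has 1 to 10 rows; each row shifts and turns the commanded pose from where the row before left it; what a row does not reach is not made up. A row lasts 1/10 s, in which the tool goes at most 50 mm and 8.59 degrees, less where a joint would pass 70% of its speed; a pose out of reach is approached as far as the arm can. A call is refused whole if a number of a shift passes 1 or a number of a turn 8.59, either way. A call with a gripper value outside its range is refused whole. OPENING is the closure, from -1 (fully open) to 1 (shut), set as the call begins (- or left out, the last holds). The fingers move at their own pace and stop on an object; FORCE is the grip in N (left out, the last holds). Time passes only in rows, so rows that do not move let the fingers close. It gives the time, the measured TCP pose, the force, the opening and the grip force at its end, in the units of the state.
- get_state(): the state, without advancing time (a new reading comes with each control period).
- grab_frame(name): name is "side" or "top" or "wrist"; returns the picture (480x640x3 uint8, red, green, blue); there is no depth.
- calibration(name): a dict with "fx", "fy", "cx", "cy" (pixels), "k1" (the pictures are not rectified: a ray, as slopes to the right and down, at radius r is drawn at 1 + k1 r^2 times it, then the intrinsics apply), "extrinsics" (4x4, takes a point from world to camera coordinates). Camera axes: x right, y down, z forward; pixel columns grow to the right and rows downward; lengths in m; the calibration is good to about 2 mm. A picture is of the moment at which its call begins: read the wrist's pose just before it. calibration takes no time and is no camera call; for the wrist camera it gives the pose at the moment of the call.
- job_done(): hands the job in; it is judged then, once.
Trained networks look in the newest picture that a camera, given by its name, has taken for a name from the list of things; names that differ only in an ending like _2 or _b are one class to them, and where a whole thing is asked for, a point or a joint stands for the part that bears it (a point fixed in the world has none). Each returns a list of dicts, best first, with "conf" (0 to 1); they miss things now and then, are a little off and sometimes report something else, mostly with a low value. They report only what shows in the picture. A call takes as long as a camera call. They do not tell look-alikes from the thing itself.
- find_in(camera, query): "location" ([column, row] in pixels, amid what is visible of it).
- mark_of(camera, query): "location" ([column, row] in pixels: a listed point, or the origin of a listed thing).
The state is a dict: "t": time; "q": joint angles; "qd": joint speeds; "joint_efforts": joint torques, N m; "eef_pos": TCP position; "ee_rot": TCP orientation; "force": force on the tool from outside, world axes, zero at the start; "moment": the same for the moment, N m; "width": finger opening in m; "gripper_force": force on a finger pad.
Only numpy, scipy, OpenCV 4.12 (cv2) and the standard library are available. Lean on these libraries where they do the work, as an engineer would, in place of code of your own. Each camera call takes 0.05 s, during which the arm holds its last target. There are 200 camera calls.

## Working session

There is one attempt and no reset: what is moved stays moved. The work goes in short steps, Python scripts to look and compute and a shell command to move; the robot and the scene stay as the last step left them, time stands still between calls to the robot, and variables do not carry over. Pictures are saved under pics/ and viewed, at most 10 in all, crops included, and the job is handed in when it is done.

```bash
mkdir -p pics
cat > h.py <<'E'
import numpy as np, cv2
from station import *
def ray(cam,px):
    c=calibration(cam); E=np.array(c["extrinsics"])
    d=np.array([(px[0]-c["cx"])/c["fx"],(px[1]-c["cy"])/c["fy"]]); u=d.copy()
    for _ in range(20): u=d/(1+c["k1"]*(u@u))
    R=E[:3,:3]; o=-R.T@E[:3,3]; v=R.T@np.array([u[0],u[1],1]); return o,v/np.linalg.norm(v)
def atz(cam,px,z):
    o,v=ray(cam,px); return o+v*(z-o[2])/v[2]
def tri(rays):
    A=np.zeros((3,3));b=np.zeros(3)
    for o,v in rays:
        P=np.eye(3)-np.outer(v,v);A+=P;b+=P@o
    p=np.linalg.solve(A,b); return p,[float(np.linalg.norm((np.eye(3)-np.outer(v,v))@(p-o))) for o,v in rays]
def save(cam,n):
    f=grab_frame(cam); cv2.imwrite(f"pics/{n}.png",f[:,:,::-1]); return f
E
python3 - <<'E'
from h import *
np.set_printoptions(precision=4,suppress=True)
s=get_state();print(s);print(tip_reach)
T={}
for cam in ("top","side"):
    save(cam,cam+"0")
    for q in ("full_grip","half_grip","full_hung_grip","half_hung_grip","stand","pivot","left_outer","right_outer","full_hook","half_hook"):
        r=mark_of(cam,q); print(cam,q,[(np.round(x["location"]).tolist(),round(x["conf"],2)) for x in r[:4]])
    c=calibration(cam);E=np.array(c["extrinsics"]);print(c["fx"],-E[:3,:3].T@E[:3,3],E[2,:3])
E
```

```text
{'t': 0.0, 'q': array([-1.0409,  0.3594,  0.0111, -0.0003, -1.2241, -0.2881]), 'qd': array([-0.0007,  0.0001, -0.0006,  0.0012,  0.0003,  0.0017]), 'joint_efforts': array([  0.0006, -58.2716,  29.3053,   6.9972,   0.0069,  -0.0001]), 'eef_pos': array([ 0.1615, -0.6549,  0.2107]), 'ee_rot': array([ 3.1399, -0.0002, -2.8999]), 'force': array([ 0.228 ,  0.6773, -0.8226]), 'moment': array([-0.0197,  0.0238,  0.0345]), 'gripper_force': 0.0, 'width': 0.08765698675432404}
0.019
top full_grip [([231.0, 282.0], 0.8), ([270.0, 317.0], 0.61)]
top half_grip [([417.0, 283.0], 0.63)]
top full_hung_grip [([277.0, 197.0], 0.72)]
top half_hung_grip [([391.0, 207.0], 0.72), ([420.0, 208.0], 0.25)]
top stand [([334.0, 217.0], 0.61), ([462.0, 290.0], 0.44)]
top pivot [([333.0, 201.0], 0.92), ([279.0, 199.0], 0.48), ([246.0, 196.0], 0.42), ([187.0, 288.0], 0.21)]
top left_outer [([249.0, 195.0], 0.56)]
top right_outer [([423.0, 209.0], 0.58), ([391.0, 208.0], 0.51)]
top full_hook [([269.0, 317.0], 0.92), ([234.0, 280.0], 0.58), ([333.0, 217.0], 0.26)]
top half_hook [([416.0, 281.0], 0.93), ([420.0, 209.0], 0.72)]
596.0323195899341 [ 0.3836 -0.0071  1.5021] [ 0.1016  0.009  -0.9948]
side full_grip [([355.0, 278.0], 0.92), ([304.0, 293.0], 0.61)]
side half_grip []
side full_hung_grip [([253.0, 223.0], 0.86), ([238.0, 250.0], 0.26)]
side half_hung_grip [([300.0, 181.0], 0.57)]
side stand [([284.0, 282.0], 0.73)]
side pivot [([281.0, 214.0], 0.95)]
side left_outer [([236.0, 250.0], 0.96), ([255.0, 236.0], 0.45)]
side right_outer [([316.0, 181.0], 0.73), ([282.0, 211.0], 0.53)]
side full_hook [([358.0, 290.0], 0.95), ([299.0, 309.0], 0.9)]
side half_hook [([365.0, 219.0], 0.92), ([366.0, 209.0], 0.47)]
475.62966574917783 [0.0974 0.9083 0.7748] [ 0.3466 -0.7787 -0.523 ]
```

View pics/top0.png

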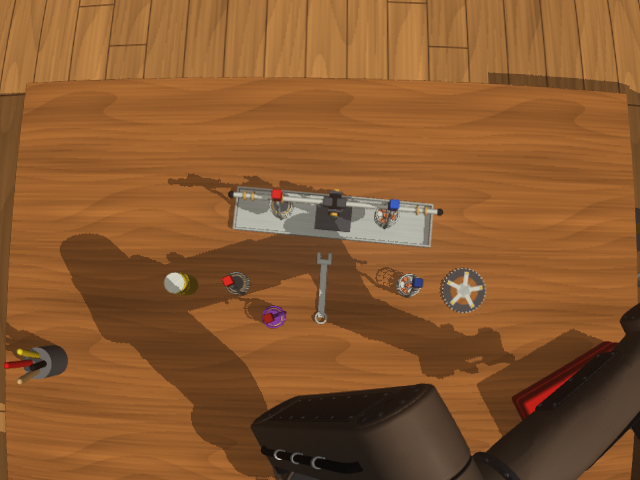

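View pics/side0.png

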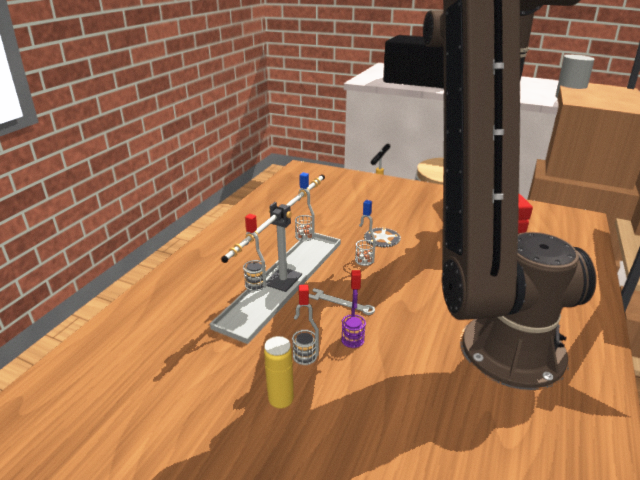

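The top view shows the bench full basket at (231,282), the purple decoy at (270,317) and the part-filled one at (417,283). The hung full basket is left inner and the hung half is right inner. The side view confirms that the left end is low, so full goes to right_outer and half to left_outer.

Run:
```python
from h import *
np.set_printoptions(precision=4,suppress=True)
P=dict(full_grip=((231,282),(304,293)),half_grip=((417,283),(367,209)),fh=((277,197),(253,223)),hh=((391,207),(304,181)),pivot=((333,201),(281,214)),lo=((247,195),(236,250)),ro=((422,209),(316,184)),full_hook=((234,280),(299,309)),half_hook=((416,281),(365,219)))
for k,(a,b) in P.items(): print(k,*tri([ray("top",a),ray("side",b)]))
print("can",atz("top",(176,283),.15),"wrench",atz("top",(325,257),0),atz("top",(320,318),0),"cr",atz("top",(463,290),0), "purple",tri([ray("top",(270,317)),ray("side",(355,278))])[0])
```

```text
full_grip [0.4336 0.2028 0.1733] [0.0020870661630782742, 0.0020870661630782595]
half_grip [ 0.4379 -0.2152  0.1678] [0.00045800645069223565, 0.0004580064506922456]
fh [0.6126 0.0976 0.2454] [0.00045744173023062353, 0.00045744173023040956]
hh [ 0.5954 -0.1456  0.2525] [0.0007410825009771273, 0.0007410825009770322]
pivot [ 0.6089 -0.0243  0.2102] [0.003969837811205816, 0.003969837811205804]
lo [0.621  0.1663 0.2105] [0.0020696787439873575, 0.0020696787439872517]
ro [ 0.5963 -0.2197  0.2129] [0.0022485948201946583, 0.002248594820194791]
full_hook [0.4425 0.2041 0.1285] [0.004814883524693703, 0.004814883524693557]
half_hook [ 0.4435 -0.2183  0.1336] [1.5878790516907084e-05, 1.5878790516885167e-05]
can [0.4271 0.3338 0.15  ] wrench [ 0.5061 -0.0075  0.    ] [0.3522 0.0021 0.    ] cr [ 0.4281 -0.3601  0.    ] purple [0.3561 0.1124 0.174 ]
```

Run:
```python
import cv2
a=cv2.imread('pics/top0.png');b=cv2.imread('pics/side0.png')
x=cv2.resize(a[255:315,200:280],(400,300),interpolation=2);y=cv2.resize(a[255:315,375:455],(400,300),interpolation=2)
z=cv2.resize(b[275:365,265:385],(400,300),interpolation=2);w=cv2.resize(b[195:270,320:420],(400,300),interpolation=2)
cv2.imwrite('pics/c1.png',cv2.vconcat([cv2.hconcat([x,y]),cv2.hconcat([z,w])]))
```

```text
(no output)
```

View pics/c1.png

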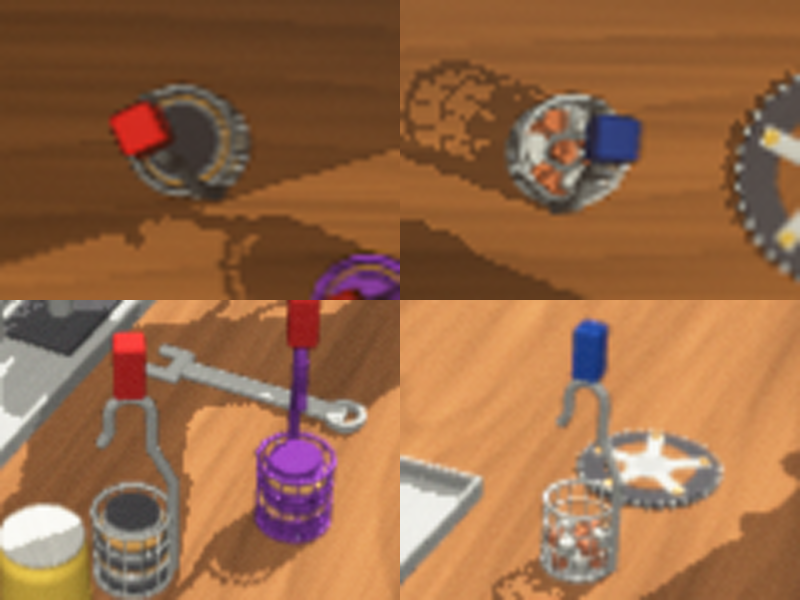

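```bash
python3 -m handwheel '[{"delta_pos":[1,1,0.8],"dr":[0,0,8]},{"delta_pos":[1,1,0.8],"dr":[0,0,8]},{"delta_pos":[1,1,0.8],"dr":[0,0,8]},{"delta_pos":[1,1,0.8],"dr":[0,0,8]},{"delta_pos":[1,1,0.8],"dr":[0,0,8]},{"delta_pos":[1,1,0.8],"dr":[0,0,8]},{"delta_pos":[1,1,0.8],"dr":[0,0,8]},{"delta_pos":[1,1,0.8],"dr":[0,0,8]},{"delta_pos":[0.5,1,0.3],"dr":[0,0,8]},{"delta_pos":[0.3,1,0.3],"dr":[0,0,8]}]' -1
python3 -m handwheel '[{"delta_pos":[0,1,0],"dr":[0,0,0]},{"delta_pos":[0,1,0],"dr":[0,0,0]},{"delta_pos":[0,1,0],"dr":[0,0,0]},{"delta_pos":[0,0.8,0],"dr":[0,0,0]},{"delta_pos":[0,0.5,0],"dr":[0,0,0]},{"delta_pos":[0,0,0],"dr":[0,0,0]},{"delta_pos":[0,0,0],"dr":[0,0,0]}]'
cat > look.py <<'E'
from h import *
import sys
np.set_printoptions(precision=4,suppress=True)
save("wrist",sys.argv[1])
s=get_state();print(s["t"],s["eef_pos"],s["ee_rot"],s["force"])
E=np.array(calibration("wrist")["extrinsics"]);print(-E[:3,:3].T@E[:3,3],E[2,:3],E[0,:3])
Z=dict(full_grip=.174,half_grip=.174,full_hook=.14,half_hook=.14,full_hung_grip=.249,half_hung_grip=.249)
for q in sys.argv[2:]:
    for x in mark_of("wrist",q)[:3]: print(q,np.round(x["location"]),round(x["conf"],2),atz("wrist",x["location"],Z.get(q,.215)))
E
python3 look.py w1 half_grip half_hook full_grip half_hung_grip full_hung_grip right_outer pivot left_outer
```

```text
t: 2.1
eef_pos: [0.4269, -0.3539, 0.4221]
ee_rot: [-3.141, 0.0, -1.497]
force: [0.3, -0.7, 0.8]
width: 0.0878
gripper_force: 0.0
t: 2.8
eef_pos: [0.4256, -0.2262, 0.422]
ee_rot: [-3.141, -0.0, -1.502]
force: [0.0, -0.1, -0.4]
width: 0.0871
gripper_force: 0.0
2.85 [ 0.4256 -0.2266  0.4218] [-3.1414 -0.0001 -1.5033] [-0.6575  0.2164 -0.2113]
[ 0.429  -0.2933  0.596 ] [-0.0166  0.2479 -0.9686] [-0.9977 -0.0675 -0.0001]
half_grip [304. 213.] 0.93 [ 0.4368 -0.2134  0.174 ]
half_hook [306. 209.] 0.76 [ 0.435 -0.213  0.14 ]
half_hung_grip [133. 279.] 0.58 [ 0.6001 -0.1514  0.249 ]
full_hung_grip [319.  93.] 0.16 [ 0.4283 -0.3353  0.249 ]
right_outer [146. 212.] 0.89 [ 0.5991 -0.2119  0.215 ]
right_outer [305. 210.] 0.56 [ 0.4347 -0.2243  0.215 ]
```

View pics/w1.png

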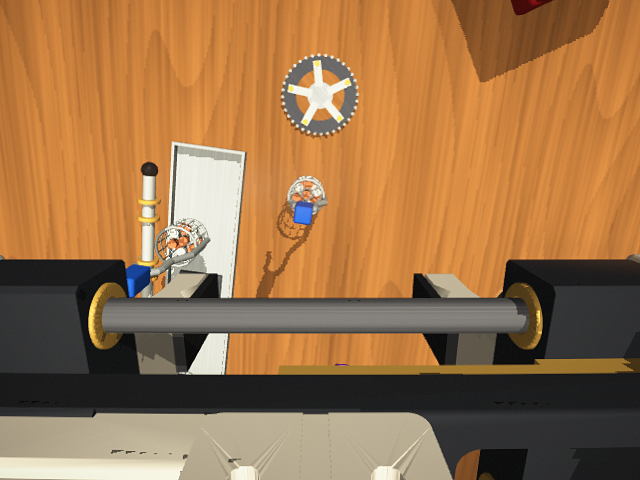

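The wrist view shows the blue bench grip at (304,213) with its stem towards −x, so the mouth is roughly +x. It also shows the empty right groove at (146,212) and the chainring at (320,95). Next I move to the full basket.

```bash
cat > ang.py <<'E'
from h import *
import sys
def ang(cam,col,near,ztop,fn=None):
    f=cv2.imread(fn)[:,:,::-1] if fn else grab_frame(cam); hsv=cv2.cvtColor(np.ascontiguousarray(f),cv2.COLOR_RGB2HSV)
    H,S,V=cv2.split(hsv)
    m=((H>105)&(H<130)&(S>150)) if col=="blue" else (((H<6)|(H>174))&(S>170))
    m=m.astype(np.uint8); n,l,st,ce=cv2.connectedComponentsWithStats(m)
    k=min((i for i in range(1,n) if st[i,4]>40),key=lambda i:np.hypot(*(ce[i]-near)))
    v=V[l==k]; t=v.min()+(int(v.max())-int(v.min()))*.6
    for name,mm in (("all",l==k),("top",(l==k)&(V>t))):
        pts=np.argwhere(mm)[:,::-1]
        w=np.array([atz(cam,p,ztop)[:2] for p in pts]).astype(np.float32)
        r=cv2.minAreaRect(w*1000); print(name,len(pts),np.round(r[0],1),np.round(r[1],1),"angle",round(r[2],1))
if __name__=="__main__": ang(sys.argv[1],sys.argv[2],[float(sys.argv[3]),float(sys.argv[4])],float(sys.argv[5]),*sys.argv[6:])
E
python3 ang.py wrist blue 304 213 .194 pics/w1.png
python3 -m handwheel '[{"delta_pos":[0,1,0],"dr":[0,0,2]},{"delta_pos":[0,1,0],"dr":[0,0,2]},{"delta_pos":[0,1,0],"dr":[0,0,2]},{"delta_pos":[0,1,0],"dr":[0,0,2]},{"delta_pos":[0,1,0],"dr":[0,0,2]},{"delta_pos":[0,1,0],"dr":[0,0,2]},{"delta_pos":[0,1,0],"dr":[0,0,2]},{"delta_pos":[0,1,0],"dr":[0,0,2]},{"delta_pos":[0,1,0],"dr":[0,0,2]},{"delta_pos":[0,1,0],"dr":[0,0,2]}]'
python3 -m handwheel '[{"delta_pos":[0,1,0],"dr":[0,0,0]},{"delta_pos":[0,1,0],"dr":[0,0,0]},{"delta_pos":[0,1,0],"dr":[0,0,0]},{"delta_pos":[0,0.8,0],"dr":[0,0,0]},{"delta_pos":[0,0.2,0],"dr":[0,0,0]},{"delta_pos":[0,0,0],"dr":[0,0,0]},{"delta_pos":[0,0,0],"dr":[0,0,0]}]'
python3 look.py w2 full_grip full_hook full_hung_grip left_outer
```

```text
all 294 [ 437.4 -215.6] [19.5 18.6] angle 85.0
top 267 [ 437.2 -215.6] [18.1 17.8] angle 84.1
t: 4.25
eef_pos: [0.4254, 0.0748, 0.4218]
ee_rot: [-3.141, 0.0, -1.153]
force: [1.1, -1.8, 0.0]
width: 0.0876
gripper_force: 0.0
t: 4.95
eef_pos: [0.4256, 0.1931, 0.4217]
ee_rot: [3.142, -0.0, -1.155]
force: [0.3, 0.5, 0.7]
width: 0.0878
gripper_force: 0.0
5.0 [0.4256 0.1929 0.4219] [-3.1413 -0.0001 -1.155 ] [ 0.5092 -0.9249  0.4814]
[0.4513 0.1316 0.5961] [-0.1     0.2275 -0.9686] [-0.9148 -0.4039 -0.0005]
full_grip [304. 212.] 0.87 [0.4323 0.2078 0.174 ]
full_grip [401. 166.] 0.86 [0.3534 0.1167 0.174 ]
full_hook [396. 164.] 0.98 [0.3524 0.1166 0.14  ]
full_hook [302. 208.] 0.75 [0.434  0.2103 0.14  ]
full_hung_grip [155.  26.] 0.73 [0.6134 0.0989 0.249 ]
left_outer [143. 100.] 0.96 [0.6195 0.1621 0.215 ]
```

View pics/w2.png

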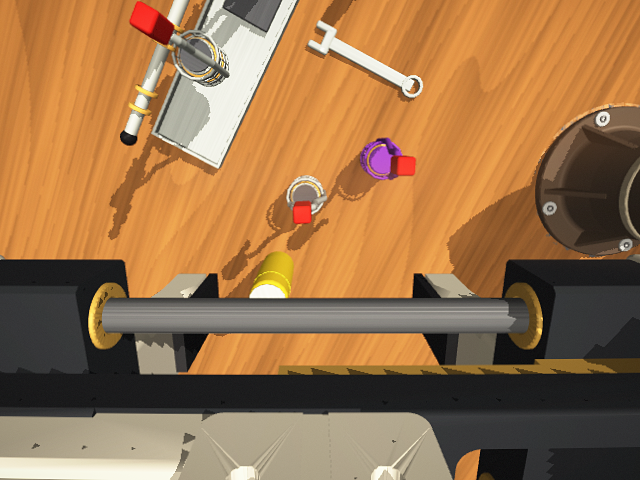

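Wrist view: the full grip is at (304,212) with its stem to the right, so the mouth points along tool −y. The purple decoy is at (401,166) and the can at (268,290), both clear of the fingers.

```bash
python3 ang.py wrist red 304 212 .194 pics/w2.png; python3 ang.py wrist red 150 22 .269 pics/w2.png
python3 -c "
from h import *
s=get_state();print(s['eef_pos'],s['ee_rot'],np.degrees(s['ee_rot'][2]))"
```

```text
all 382 [435.1 205.8] [18.6 24.4] angle 23.6
top 289 [434.2 207.8] [18.5 17.8] angle 23.8
all 1085 [607.2  99.9] [20.2 33.6] angle 83.7
top 593 [614.5  98.3] [18.4 18.6] angle 85.4
[0.42565132 0.19295525 0.42193404] [-3.14106174e+00  2.17239222e-04 -1.15540054e+00] -66.19957474993319
```

```bash
python3 -m handwheel '[{"delta_pos":[0.1,0.2,-0.6],"dr":[0,0,0]},{"delta_pos":[0.1,0.2,-0.8],"dr":[0,0,0]},{"delta_pos":[0.08,0.04,-0.9],"dr":[0,0,0]},{"delta_pos":[0,0,-0.9],"dr":[0,0,0]},{"delta_pos":[0,0,-0.8],"dr":[0,0,0]},{"delta_pos":[0,0,-0.5],"dr":[0,0,0]},{"delta_pos":[0,0,0],"dr":[0,0,0]},{"delta_pos":[0,0,0],"dr":[0,0,0]}]' -0.2 25
python3 look.py w3 full_grip; python3 ang.py wrist red 304 212 .194 pics/w3.png
```

```text
t: 6.0
eef_pos: [0.4343, 0.2066, 0.2874]
ee_rot: [-3.141, -0.0, -1.155]
force: [0.0, -0.6, 0.1]
width: 0.0525
gripper_force: 0.0
6.05 [0.4346 0.2069 0.2878] [-3.1401  0.0001 -1.1546] [-0.1581  0.488   0.4295]
[0.4601 0.1456 0.462 ] [-0.099   0.2282 -0.9686] [-0.9147 -0.4042 -0.0017]
full_grip [460. 164.] 0.9 [0.3533 0.1163 0.174 ]
full_grip [314. 232.] 0.87 [0.4335 0.2099 0.174 ]
all 872 [435.7 205.9] [19.6 26.1] angle 27.7
top 642 [434.4 207.8] [19.2 20.4] angle 28.5
```

View pics/w3.png

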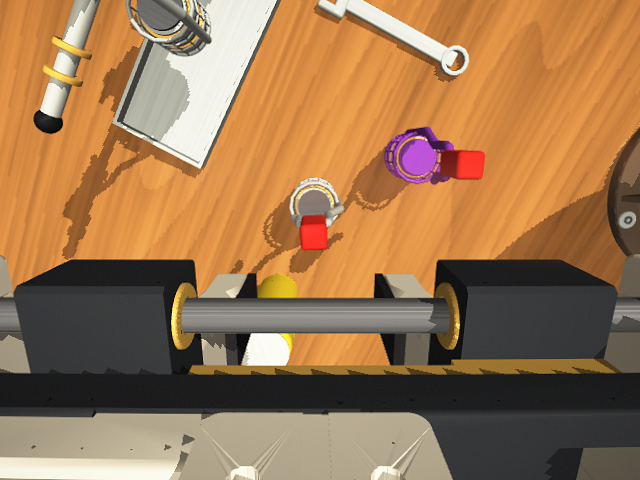

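The red grip at (314,232) sits centred between the fingers, turned about 3° more. I go down and grip it.

```bash
python3 -m handwheel '[{"delta_pos":[0,0.03,-0.8],"dr":[0,0,1.5]},{"delta_pos":[0,0,-0.9],"dr":[0,0,1.5]},{"delta_pos":[0,0,-0.9],"dr":[0,0,0]},{"delta_pos":[0,0,-0.6],"dr":[0,0,0]},{"delta_pos":[0,0,-0.3],"dr":[0,0,0]},{"delta_pos":[0,0,0],"dr":[0,0,0]}]'
python3 -m handwheel '[{"delta_pos":[0,0,0],"dr":[0,0,0]},{"delta_pos":[0,0,0],"dr":[0,0,0]},{"delta_pos":[0,0,0],"dr":[0,0,0]},{"delta_pos":[0,0,0],"dr":[0,0,0]},{"delta_pos":[0,0,0],"dr":[0,0,0]},{"delta_pos":[0,0,0],"dr":[0,0,0]}]' 1 30
```

```text
t: 6.7
eef_pos: [0.434, 0.2077, 0.1815]
ee_rot: [3.141, -0.0, -1.102]
force: [0.8, 0.7, 0.1]
width: 0.0529
gripper_force: 0.0
t: 7.3
eef_pos: [0.434, 0.2078, 0.1818]
ee_rot: [-3.141, 0.0, -1.102]
force: [-0.7, 0.4, 0.5]
width: 0.01
gripper_force: 0.0
```

```bash
python3 look.py w4 full_grip; python3 -c "
from h import *
print(get_state()['width']);save('side','s1');save('top','t1')
a=cv2.imread('pics/w4.png');b=cv2.imread('pics/s1.png')[230:390,220:400]
cv2.imwrite('pics/c2.png',cv2.hconcat([cv2.resize(a,(400,300)),cv2.resize(b,(400,300))]))"
```

```text
7.35 [0.434  0.2077 0.1817] [-3.1415  0.     -1.1021] [0.1906 0.4149 0.8291]
[0.4629 0.148  0.3559] [-0.112   0.2219 -0.9686] [-0.8922 -0.4517 -0.0003]
full_grip [546. 189.] 0.96 [0.3523 0.1167 0.174 ]
full_grip [315. 276.] 0.83 [0.4324 0.2081 0.174 ]
0.0032616917685277373
```

View pics/c2.png

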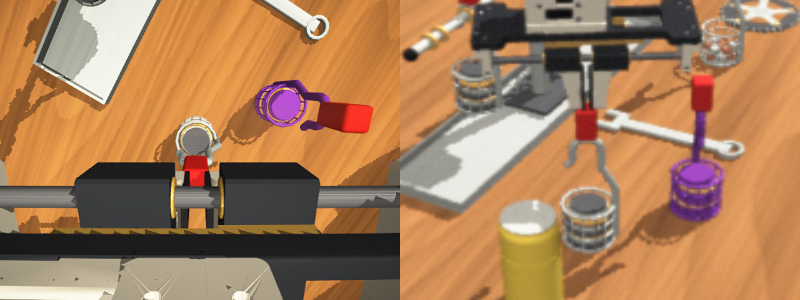

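The side view shows the fingers shut with the red grip fully visible below them, so I check this by projection.

Run:
```python
from h import *
def proj(cam,p):
    c=calibration(cam);E=np.array(c["extrinsics"]);q=E@np.r_[p,1];u=q[:2]/q[2];u=u*(1+c["k1"]*(u@u));return np.round([c["fx"]*u[0]+c["cx"],c["fy"]*u[1]+c["cy"]],1)
for cam in ("side","top","wrist"):
    print(cam,[proj(cam,[.434,.2077,z]) for z in (.1817,.163)], "grip c/top",[proj(cam,[.434,.207,z]) for z in (.154,.174,.194)])
    f={"side":"s1","top":"t1","wrist":"w4"}[cam]
a=cv2.imread('pics/s1.png')[255:335,270:340];b=cv2.imread('pics/w4.png')[220:340,250:390]
cv2.imwrite('pics/c3.png',cv2.hconcat([cv2.resize(a,(400,457)),cv2.resize(b,(400,457))]))
```

```text
side [array([303.8, 291.1]), array([303.9, 298.3])] grip c/top [array([304.1, 301.6]), array([304. , 293.9]), array([303.8, 286.1])]
top [array([227.9, 280.7]), array([229.3, 281.1])] grip c/top [array([230.2, 281.2]), array([228.8, 280.9]), array([227.4, 280.5])]
wrist [array([312.8, 280. ]), array([313. , 267.7])] grip c/top [array([313.6, 261.5]), array([313.5, 273.5]), array([313.3, 288.3])]
```

View pics/c3.png

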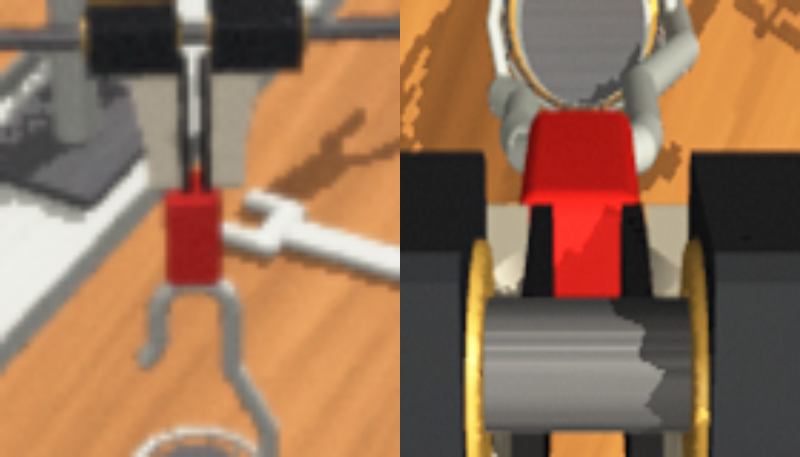

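```bash
python3 -c "
from h import *
s=get_state();print(tip_reach,s['width'],s['eef_pos'],s['force'])"
python3 -m handwheel '[{"delta_pos":[0,0,0],"dr":[0,0,0]},{"delta_pos":[0,0,0],"dr":[0,0,0]},{"delta_pos":[0,0,0],"dr":[0,0,0]},{"delta_pos":[0,0,0],"dr":[0,0,0]},{"delta_pos":[0,0,0],"dr":[0,0,0]},{"delta_pos":[0,0,0],"dr":[0,0,0]}]' -0.2
python3 -m handwheel '[{"delta_pos":[0,0,-0.3],"dr":[0,0,0]},{"delta_pos":[0,0,-0.3],"dr":[0,0,0]},{"delta_pos":[0,0,0],"dr":[0,0,0]},{"delta_pos":[0,0,0],"dr":[0,0,0]}]'
python3 - <<'E'
from h import *
save("side","s2"); r=mark_of("side","full_grip");print([(x["location"],x["conf"]) for x in r]);save("wrist","w5")
a=cv2.imread('pics/s2.png')[255:335,265:345];b=cv2.imread('pics/w5.png')[180:360,220:420]
cv2.imwrite('pics/c4.png',cv2.hconcat([cv2.resize(a,(400,400)),cv2.resize(b,(400,400))]))
E
```

```text
0.019 0.0006548392605010406 [0.43400774 0.20775549 0.18164825] [0.70401398 0.10282466 0.02569035]
t: 8.1
eef_pos: [0.434, 0.2077, 0.1817]
ee_rot: [3.142, -0.0, -1.102]
force: [-0.1, -0.3, -0.2]
width: 0.0433
gripper_force: 0.0
t: 8.5
eef_pos: [0.4338, 0.2075, 0.1632]
ee_rot: [3.141, -0.001, -1.102]
force: [0.4, -0.6, -0.4]
width: 0.0528
gripper_force: 0.0
[([305.1, 292.6], 0.92), ([356.0, 278.5], 0.56)]
```

View pics/c4.png

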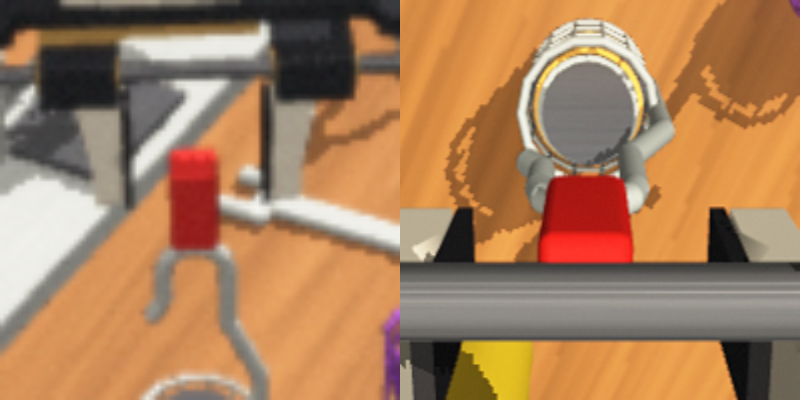

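The side view now shows the tips at about mid-grip, level with the red grip, so the fingers end roughly 25 mm higher than stated. I go 6 mm lower and close.

```bash
python3 -m handwheel '[{"delta_pos":[0,0,-0.2],"dr":[0,0,0]},{"delta_pos":[0,0,0],"dr":[0,0,0]}]'
python3 -m handwheel '[{"delta_pos":[0,0,0],"dr":[0,0,0]},{"delta_pos":[0,0,0],"dr":[0,0,0]},{"delta_pos":[0,0,0],"dr":[0,0,0]},{"delta_pos":[0,0,0],"dr":[0,0,0]},{"delta_pos":[0,0,0],"dr":[0,0,0]},{"delta_pos":[0,0,0],"dr":[0,0,0]}]' 1 40
```

```text
t: 8.85
eef_pos: [0.4336, 0.2075, 0.1569]
ee_rot: [3.141, -0.0, -1.102]
force: [-0.4, 0.1, -0.8]
width: 0.0527
gripper_force: 0.0
t: 9.45
eef_pos: [0.4342, 0.208, 0.1578]
ee_rot: [-3.141, 0.0, -1.102]
force: [0.3, -0.5, -0.9]
width: 0.0194
gripper_force: 40.0
```

```bash
python3 -m handwheel '[{"delta_pos":[0,0,0.2],"dr":[0,0,0]},{"delta_pos":[0,0,0.5],"dr":[0,0,0]},{"delta_pos":[0,0,0.8],"dr":[0,0,0]},{"delta_pos":[0,0,1],"dr":[0,0,0]},{"delta_pos":[0,0,1],"dr":[0,0,0]},{"delta_pos":[0,-0.1,1],"dr":[0,0,-1]},{"delta_pos":[0,-0.3,0.8],"dr":[0,0,-2]},{"delta_pos":[0,-0.5,0.5],"dr":[0,0,-2]},{"delta_pos":[0,-0.7,0],"dr":[0,0,-2]},{"delta_pos":[0,-0.9,0],"dr":[0,0,-2]}]'
python3 -m handwheel '[{"delta_pos":[0,-1,0],"dr":[0,0,-2]},{"delta_pos":[0.1,-1,0],"dr":[0,0,-2]},{"delta_pos":[0.2,-1,0],"dr":[0,0,-2]},{"delta_pos":[0.3,-1,0],"dr":[0,0,-2]},{"delta_pos":[0.4,-1,0],"dr":[0,0,-2]},{"delta_pos":[0.4,-1,0],"dr":[0,0,-2]},{"delta_pos":[0.3,-1,0],"dr":[0,0,-2]},{"delta_pos":[0.2,-1,0],"dr":[0,0,-2]},{"delta_pos":[0.2,-0.9,0],"dr":[0,0,-2]},{"delta_pos":[0.1,-0.8,0],"dr":[0,0,-2]}]'
python3 -m handwheel '[{"delta_pos":[0,-0.7,0],"dr":[0,0,-2]},{"delta_pos":[0,-0.6,0],"dr":[0,0,-0]},{"delta_pos":[0,-0.5,0],"dr":[0,0,-0]},{"delta_pos":[0,-0.4,0],"dr":[0,0,0]},{"delta_pos":[0,-0.3,0],"dr":[0,0,0]},{"delta_pos":[0,-0.2,0],"dr":[0,0,0]},{"delta_pos":[0,0,0],"dr":[0,0,0]},{"delta_pos":[0,0,0],"dr":[0,0,0]},{"delta_pos":[0,0,0],"dr":[0,0,0]},{"delta_pos":[0,0,0],"dr":[0,0,0]}]'
python3 - <<'E'
from h import *
import time
np.set_printoptions(precision=4,suppress=True)
for i in range(3): s=get_state();print(s["t"],s["eef_pos"],s["ee_rot"],s["force"])
ps={}
for cam in ("side","top"):
    save(cam,cam+"2")
    for q in ("full_grip","full_hook","half_hung_grip","full_hung_grip","right_outer","left_outer","pivot"):
        r=mark_of(cam,q); print(cam,q,[(np.round(x["location"],1).tolist(),round(x["conf"],2)) for x in r[:3]])
save("wrist","w6");
for q in ("right_outer","half_hung_grip","full_grip"):print(q,[(np.round(x["location"],1).tolist(),round(x["conf"],2)) for x in mark_of("wrist",q)[:3]])
a=cv2.imread('pics/side2.png')[130:310,200:440];b=cv2.imread('pics/w6.png')
cv2.imwrite('pics/c5.png',cv2.hconcat([cv2.resize(a,(400,300)),cv2.resize(b,(400,300))]))
E
```

```text
t: 10.45
eef_pos: [0.4333, 0.1324, 0.3316]
ee_rot: [3.141, 0.0, -1.26]
force: [1.0, -1.2, -5.6]
width: 0.0198
gripper_force: 40.0
t: 11.45
eef_pos: [0.4994, -0.1594, 0.3308]
ee_rot: [3.139, 0.001, -1.61]
force: [0.2, 1.8, -4.7]
width: 0.0199
gripper_force: 40.0
t: 12.45
eef_pos: [0.5001, -0.2388, 0.3317]
ee_rot: [-3.141, 0.0, -1.643]
force: [-0.5, -0.7, -3.9]
width: 0.0196
gripper_force: 40.0
12.45 [ 0.5001 -0.2388  0.3317] [-3.1414  0.0001 -1.6425] [-0.5438 -0.6844 -3.9358]
12.45 [ 0.5001 -0.2388  0.3317] [-3.1414  0.0001 -1.6425] [-0.5438 -0.6844 -3.9358]
12.45 [ 0.5001 -0.2388  0.3317] [-3.1414  0.0001 -1.6425] [-0.5438 -0.6844 -3.9358]
side full_grip [([354.1, 140.5], 0.95), ([356.1, 279.6], 0.83)]
side full_hook [([356.0, 291.2], 0.94), ([350.6, 155.0], 0.65), ([377.6, 238.3], 0.34)]
side half_hung_grip [([299.9, 182.2], 0.71), ([338.2, 304.8], 0.37)]
side full_hung_grip [([254.5, 221.3], 0.59)]
side right_outer [([314.7, 182.0], 0.9)]
side left_outer [([237.5, 251.5], 0.89)]
side pivot [([281.6, 210.0], 0.86), ([302.5, 194.6], 0.48)]
top full_grip [([271.1, 316.6], 0.65), ([245.5, 192.5], 0.57)]
top full_hook [([267.9, 318.1], 0.77), ([438.6, 251.5], 0.61)]
top half_hung_grip []
top full_hung_grip [([276.8, 196.1], 0.83), ([276.4, 197.7], 0.56)]
top right_outer []
top left_outer [([248.0, 191.8], 0.94)]
top pivot []
right_outer [([198.5, 270.0], 0.94)]
half_hung_grip []
full_grip [([315.0, 295.9], 0.9)]
```

View pics/c5.png

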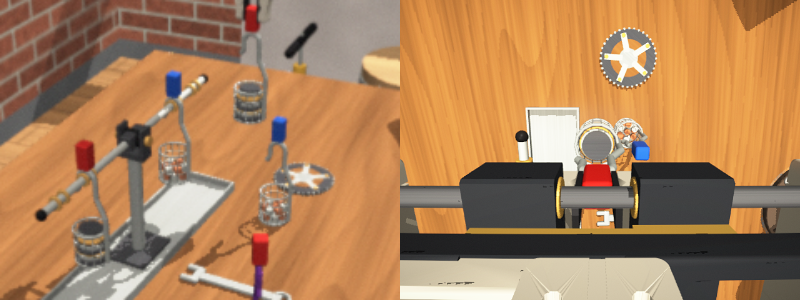

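```bash
cat > fit.py <<'E'
from h import *
from scipy.optimize import least_squares
np.set_printoptions(precision=4,suppress=True)
def fit(O):
    def pts(p):
        x,y,yaw,t=p; u=np.array([-np.sin(yaw)*np.cos(t),np.cos(yaw)*np.cos(t),np.sin(t)]); c=np.array([x,y,.215]); z=np.array([0,0,.034])
        return dict(pivot=c,lo=c+.19*u,ro=c-.19*u,fh=c+.125*u+z,hh=c-.125*u+z)
    def res(p):
        P=pts(p); return np.concatenate([((np.eye(3)-np.outer(v,v))@(P[k]-o))*1000 for k,(o,v) in O])
    r=least_squares(res,[.604,-.024,-.07,-.03],loss="soft_l1",f_scale=3)
    e=res(r.x).reshape(-1,3);print("x y yaw tilt",r.x,[(O[i][0],round(float(np.linalg.norm(e[i])),1)) for i in range(len(O))])
    for k,v in pts(r.x).items(): print(k,v)
E
python3 - <<'E'
from fit import *
O=[("pivot",ray("top",(333,201))),("pivot",ray("side",(281.3,212))),("fh",ray("top",(277,196.5))),("fh",ray("side",(253.7,222))),("hh",ray("top",(391,207))),("hh",ray("side",(302,181.6))),
("lo",ray("top",(248,194))),("lo",ray("side",(236.7,250.7))),("ro",ray("top",(423,209))),("ro",ray("side",(315.4,182))),("ro",ray("wrist",(198.5,270)))]
def r2(o,p): o=np.array(o);v=np.array(p)-o;return o,v/np.linalg.norm(v)
o=(.429,-.2933,.596);O+=[("ro",r2(o,(.5991,-.2119,.215))),("hh",r2(o,(.6001,-.1514,.249)))]
o=(.4513,.1316,.5961);O+=[("fh",r2(o,(.6134,.0989,.249))),("lo",r2(o,(.6195,.1621,.215)))]
fit(O)
print(tri([ray("side",(354.1,140.5)),ray("wrist",(315,295.9))]),get_state()["eef_pos"])
E
```

```text
x y yaw tilt [ 0.6074 -0.0256 -0.0641 -0.0272] [('pivot', 5.2), ('pivot', 3.0), ('fh', 1.9), ('fh', 5.8), ('hh', 6.3), ('hh', 5.8), ('lo', 5.7), ('lo', 2.5), ('ro', 5.1), ('ro', 1.6), ('ro', 2.2), ('ro', 2.4), ('hh', 2.4), ('fh', 0.7), ('lo', 2.5)]
pivot [ 0.6074 -0.0256  0.215 ]
lo [0.6196 0.164  0.2098]
ro [ 0.5953 -0.2151  0.2202]
fh [0.6155 0.0991 0.2456]
hh [ 0.5994 -0.1503  0.2524]
(array([ 0.4957, -0.24  ,  0.3492]), [0.003427713995254513, 0.0034277139952542256]) [ 0.5    -0.2393  0.3317]
```

```bash
python3 -m handwheel '[{"delta_pos":[0.1,0.1,-0.1],"dr":[0,0,0]},{"delta_pos":[0.2,0.2,-0.2],"dr":[0,0,0]},{"delta_pos":[0.2,0.2,-0.3],"dr":[0,0,0]},{"delta_pos":[0.2,0.2,-0.3],"dr":[0,0,0]},{"delta_pos":[0.2,0.1,-0.2],"dr":[0,0,0]},{"delta_pos":[0.1,0,-0.17],"dr":[0,0,0]},{"delta_pos":[0,0,0],"dr":[0,0,0]},{"delta_pos":[0,0,0],"dr":[0,0,0]},{"delta_pos":[0,0,0],"dr":[0,0,0]}]'
cat > col.py <<'E'
from h import *
import sys
np.set_printoptions(precision=4,suppress=True)
n,x0,x1,y0,y1=sys.argv[1],*map(int,sys.argv[2:6]); z=float(sys.argv[6])
f=save("wrist",n); hsv=cv2.cvtColor(np.ascontiguousarray(f),cv2.COLOR_RGB2HSV); H,S,V=cv2.split(hsv)
m=((H>17)&(H<30)&(S>150)&(V>120)).astype(np.uint8); k,l,st,ce=cv2.connectedComponentsWithStats(m)
for i in range(1,k):
    if st[i,4]>12 and x0<ce[i][0]<x1 and y0<ce[i][1]<y1: print(st[i],np.round(ce[i],1),atz("wrist",ce[i],z))
for q in sys.argv[7:]:
    for x in mark_of("wrist",q)[:2]: print(q,np.round(x["location"],1),round(x["conf"],2),atz("wrist",x["location"],z))
s=get_state();print(s["eef_pos"],s["ee_rot"],s["force"])
cv2.imwrite(f"pics/{n}c.png",cv2.resize(f[:,:,::-1][100:400,100:500],(800,600)))
E
python3 col.py w7 0 640 0 480 .220 right_outer
```

```text
t: 14.35
eef_pos: [0.5301, -0.2155, 0.294]
ee_rot: [-3.141, -0.0, -1.643]
force: [-0.0, -0.1, -5.2]
width: 0.0193
gripper_force: 40.0
[299 204   8   5  15] [302.6 206.2] [ 0.5355 -0.2411  0.22  ]
[287 210  12  16  33] [292.  216.2] [ 0.5432 -0.2348  0.22  ]
[341 225   2  12  16] [341.2 230.2] [ 0.5106 -0.2226  0.22  ]
[204 232  32  12 178] [219.9 237.5] [ 0.5938 -0.2236  0.22  ]
[231 256   6   4  17] [233.3 257.5] [ 0.5865 -0.2086  0.22  ]
[250 283  10  67 322] [253.8 316.1] [ 0.5773 -0.1634  0.22  ]
[373 291   9  59 269] [377.4 321.4] [ 0.4881 -0.1527  0.22  ]
[ 105  359  435   16 4723] [344.7 368.2] [ 0.5139 -0.1157  0.22  ]
right_outer [220.3 250. ] 0.94 [ 0.5948 -0.2147  0.22  ]
right_outer [310.6 270.3] 0.69 [ 0.5336 -0.1954  0.22  ]
[ 0.53   -0.2155  0.2941] [-3.1408 -0.0001 -1.6435] [ 0.8104  1.3618 -4.7836]
```

View pics/w7c.png

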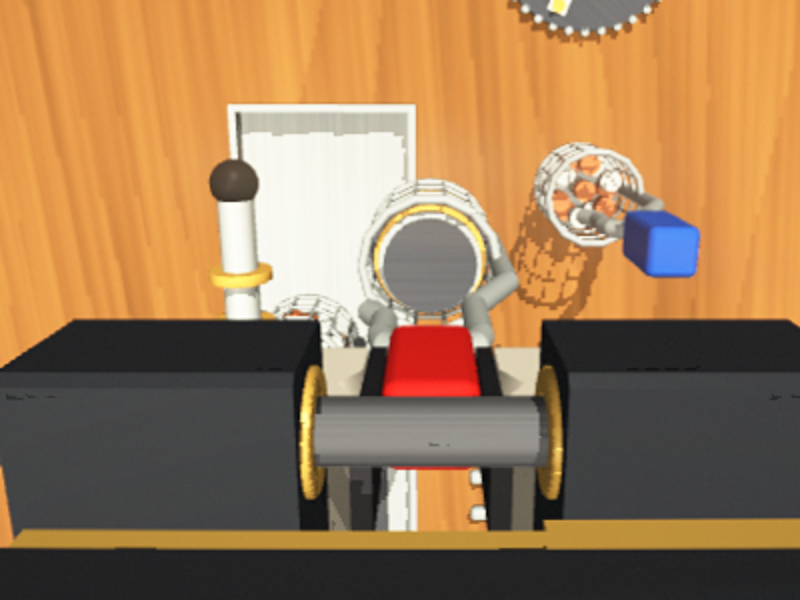

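The wrist view shows the beam end at crop (234,180), the outer collar at (241,274) and the hook mouth facing the beam. I check the held grip laterally with numbers only.

Run:
```python
from h import *
np.set_printoptions(precision=4,suppress=True)
grab_frame("wrist")
for q,z in (("full_grip",.3115),("full_hook",.2775)):
    for x in mark_of("wrist",q)[:2]: print(q,np.round(x["location"],1),round(x["conf"],2),atz("wrist",x["location"],z))
for q in ("full_hook","full_grip","right_outer"):
    print([ (np.round(x["location"],1),round(x["conf"],2)) for x in (grab_frame("side") is not None and mark_of("side",q))[:2]])
f=cv2.imread("pics/w7.png"); hsv=cv2.cvtColor(f,cv2.COLOR_BGR2HSV);H,S,V=cv2.split(hsv)
m=(((H<6)|(H>174))&(S>170)).astype(np.uint8);k,l,st,ce=cv2.connectedComponentsWithStats(m)
i=1+np.argmax(st[1:,4]);print("red",st[i],ce[i]);
# lower and upper edge of red front face, at assumed heights
print(get_state()["eef_pos"],calibration("wrist")["extrinsics"])
```

```text
full_grip [313.7 294.9] 0.77 [ 0.5295 -0.2156  0.3115]
full_grip [427.6 222.2] 0.53 [ 0.4784 -0.2454  0.3115]
full_hook [313.1 272.3] 0.61 [ 0.53   -0.2142  0.2775]
full_hook [318.9 295.2] 0.39 [ 0.5278 -0.2007  0.2775]
[(array([332.8, 166.3]), 0.65)]
[(array([341.6, 155.6]), 0.9), (array([304.2, 191.6]), 0.74)]
[(array([314.6, 184.5]), 0.82)]
red [ 290  263   51   35 1547] [315.0356 281.0407]
[ 0.53   -0.2153  0.2936] [[-0.9974  0.0723  0.0001  0.5431]
 [ 0.0701  0.9661  0.2486  0.1194]
 [ 0.0179  0.248  -0.9686  0.5137]
 [ 0.      0.      0.      1.    ]]
```

```bash
python3 -m handwheel '[{"delta_pos":[0.1,0,0],"dr":[0,0,0]},{"delta_pos":[0.2,0,0],"dr":[0,0,0]},{"delta_pos":[0.3,0,0],"dr":[0,0,0]},{"delta_pos":[0.3,0,0],"dr":[0,0,0]},{"delta_pos":[0.2,0,0],"dr":[0,0,0]},{"delta_pos":[0.1,0,0],"dr":[0,0,0]},{"delta_pos":[0,0,0],"dr":[0,0,0]},{"delta_pos":[0,0,0],"dr":[0,0,0]}]'
python3 -m handwheel '[{"delta_pos":[0.2,0,0],"dr":[0,0,0]},{"delta_pos":[0.2,0,0],"dr":[0,0,0]},{"delta_pos":[0.2,0,0],"dr":[0,0,0]},{"delta_pos":[0.2,0,0],"dr":[0,0,0]},{"delta_pos":[0.1,0,0],"dr":[0,0,0]},{"delta_pos":[0,0,0],"dr":[0,0,0]},{"delta_pos":[0,0,0],"dr":[0,0,0]},{"delta_pos":[0,0,0],"dr":[0,0,0]}]'
python3 col.py w8 0 640 0 480 .220 right_outer
python3 - <<'E'
from h import *
for q in ("full_hook","full_grip","right_outer","half_hung_grip"):
    grab_frame("side");print(q,[ (np.round(x["location"],1),round(x["conf"],2)) for x in mark_of("side",q)[:3]])
E
```

```text
t: 15.7
eef_pos: [0.5658, -0.2152, 0.2934]
ee_rot: [3.141, 0.0, -1.643]
force: [-0.4, 0.3, -4.5]
width: 0.0194
gripper_force: 40.0
t: 16.5
eef_pos: [0.5928, -0.2153, 0.2936]
ee_rot: [3.142, -0.0, -1.643]
force: [-0.7, -0.9, -5.6]
width: 0.0197
gripper_force: 40.0
[289 121  11  26 145] [294.2 135.8] [ 0.6    -0.2867  0.22  ]
[287 209  12  17  35] [292.2 215.7] [ 0.6058 -0.2349  0.22  ]
[297 225  31  11 155] [311.4 230.4] [ 0.5937 -0.2238  0.22  ]
[341 225   2  12  16] [341.2 230.4] [ 0.5734 -0.2223  0.22  ]
[297 250  31  12 162] [312.2 255.8] [ 0.5944 -0.2058  0.22  ]
[250 283  11  67 347] [254.4 317.3] [ 0.6396 -0.1624  0.22  ]
[373 290   9  60 283] [377.2 320.8] [ 0.551  -0.1531  0.22  ]
[ 104  359  436   16 4721] [345.  368.2] [ 0.5764 -0.1157  0.22  ]
right_outer [311.5 244.9] 0.55 [ 0.5944 -0.2136  0.22  ]
[ 0.5929 -0.2153  0.2937] [-3.1414 -0.     -1.6432] [-0.7    -0.3574 -4.9754]
full_hook [(array([313. , 163.3]), 0.95), (array([356.6, 290.6]), 0.64)]
full_grip [(array([317.7, 151.8]), 0.69), (array([354.3, 281.1]), 0.57)]
right_outer [(array([312.6, 181.2]), 0.84), (array([251.1, 237.3]), 0.69)]
half_hung_grip [(array([300.5, 179.5]), 0.59)]
```

```bash
python3 -m handwheel '[{"delta_pos":[0,0,-0.1],"dr":[0,0,0]},{"delta_pos":[0,0,-0.2],"dr":[0,0,0]},{"delta_pos":[0,0,-0.3],"dr":[0,0,0]},{"delta_pos":[0,0,-0.3],"dr":[0,0,0]},{"delta_pos":[0,0,-0.3],"dr":[0,0,0]},{"delta_pos":[0,0,-0.2],"dr":[0,0,0]},{"delta_pos":[0,0,-0.1],"dr":[0,0,0]},{"delta_pos":[0,0,0],"dr":[0,0,0]},{"delta_pos":[0,0,0],"dr":[0,0,0]}]' | head -4
for i in 1 2 3; do python3 -m handwheel '[{"delta_pos":[0,0,-0.05],"dr":[0,0,0]},{"delta_pos":[0,0,-0.05],"dr":[0,0,0]}]' | sed -n '2p;4p'; done
```

```text
t: 17.9
eef_pos: [0.5932, -0.2154, 0.2489]
ee_rot: [-3.141, -0.0, -1.643]
force: [0.1, -0.1, -4.6]
eef_pos: [0.5932, -0.2153, 0.2459]
force: [0.1, -0.8, -5.1]
eef_pos: [0.593, -0.2152, 0.2425]
force: [0.6, -0.4, -4.7]
eef_pos: [0.593, -0.2152, 0.2394]
force: [0.2, -0.4, -5.5]
```

```bash
for i in 1 2 3 4 5; do python3 -m handwheel '[{"delta_pos":[0,0,-0.05],"dr":[0,0,0]},{"delta_pos":[0,0,-0.05],"dr":[0,0,0]}]' | sed -n '2p;4p'; done
```

```text
eef_pos: [0.5931, -0.2153, 0.2365]
force: [-0.4, -0.7, -3.9]
eef_pos: [0.5931, -0.2154, 0.2336]
force: [-0.3, -0.2, -3.2]
eef_pos: [0.5931, -0.2154, 0.2307]
force: [-0.6, -0.8, -2.7]
eef_pos: [0.5931, -0.2154, 0.2277]
force: [0.0, -1.0, -1.4]
eef_pos: [0.5931, -0.2154, 0.2247]
force: [-0.8, -1.8, -1.6]
```

```bash
python3 -m handwheel '[{"delta_pos":[0,0,-0.05],"dr":[0,0,0]},{"delta_pos":[0,0,-0.05],"dr":[0,0,0]}]' | sed -n '2p;4p'
for i in 1 2 3 4 5 6; do python3 -m handwheel '[{"delta_pos":[0,0,0],"dr":[0,0,0]}]' | sed -n '2p;4p'; done
python3 - <<'E'
from h import *
for q in ("full_hook","full_grip","right_outer","left_outer"):
    grab_frame("side");print(q,[ (np.round(x["location"],1),round(x["conf"],2)) for x in mark_of("side",q)[:2]],get_state()["force"])
E
```

```text
eef_pos: [0.5931, -0.2152, 0.2217]
force: [-0.4, -1.8, -1.6]
eef_pos: [0.5931, -0.2153, 0.2215]
force: [0.8, -1.2, -1.5]
eef_pos: [0.5931, -0.2153, 0.2217]
force: [-0.3, -0.8, -1.6]
eef_pos: [0.5931, -0.2153, 0.2217]
force: [-0.2, -1.7, -1.6]
eef_pos: [0.5931, -0.2153, 0.2217]
force: [0.4, -0.7, -0.5]
eef_pos: [0.5931, -0.2153, 0.2217]
force: [0.2, -1.3, -2.4]
eef_pos: [0.5931, -0.2153, 0.2216]
force: [1.8, -1.1, -1.2]
full_hook [(array([314.1, 192.3]), 0.77)] [ 1.7840869  -1.01642005 -0.69093576]
full_grip [(array([353.9, 276.9]), 0.95), (array([318.1, 178. ]), 0.64)] [-0.11691094 -1.51882069  0.32680398]
right_outer [(array([312.8, 186.9]), 0.73)] [ 0.0439929  -0.91319028 -1.16677857]
left_outer [(array([237.6, 243.9]), 0.96), (array([363.4, 207. ]), 0.22)] [-0.01217136 -1.33749269 -0.70503163]
```

```bash
python3 -m handwheel '[{"delta_pos":[0,-0.02,-0.04],"dr":[0,0,0]},{"delta_pos":[0,-0.01,-0.04],"dr":[0,0,0]},{"delta_pos":[0,0,-0.03],"dr":[0,0,0]},{"delta_pos":[0,0,0],"dr":[0,0,0]},{"delta_pos":[0,0,0],"dr":[0,0,0]},{"delta_pos":[0,0,0],"dr":[0,0,0]}]' | sed -n '2p;4p'
cat > fz.py <<'E'
from h import *
np.set_printoptions(precision=3,suppress=True)
F=[]
for i in range(10): grab_frame("side"); s=get_state();F.append(s["force"])
print(s["t"],s["eef_pos"],np.mean(F,0),np.std(F,0)/3)
E
python3 fz.py
```

```text
eef_pos: [0.5932, -0.216, 0.2184]
force: [2.2, 3.2, -0.0]
21.8 [ 0.593 -0.216  0.218] [ 1.875  2.801 -0.105] [0.111 0.193 0.147]
```

```bash
python3 -m handwheel '[{"delta_pos":[0.01,0.02,0],"dr":[0,0,0]},{"delta_pos":[0,0,0],"dr":[0,0,0]},{"delta_pos":[0,0,0],"dr":[0,0,0]}]' | sed -n '2p;4p'
python3 fz.py
```

```text
eef_pos: [0.5932, -0.2159, 0.2183]
force: [1.8, 0.7, 0.4]
22.6 [ 0.593 -0.216  0.218] [ 1.4   -0.743 -0.307] [0.2   0.214 0.213]
```

```bash
python3 -m handwheel '[{"delta_pos":[0.02,0,-0.02],"dr":[0,0,0]},{"delta_pos":[0,0,0],"dr":[0,0,0]},{"delta_pos":[0,0,0],"dr":[0,0,0]}]' 1 15| sed -n '2p;4,6p'
python3 -m handwheel '[{"delta_pos":[0,0,0],"dr":[0,0,0]},{"delta_pos":[0,0,0],"dr":[0,0,0]},{"delta_pos":[0,0,0],"dr":[0,0,0]}]' 1 5| sed -n '2p;4,6p'
python3 -m handwheel '[{"delta_pos":[0,0,0],"dr":[0,0,0]},{"delta_pos":[0,0,0],"dr":[0,0,0]},{"delta_pos":[0,0,0],"dr":[0,0,0]},{"delta_pos":[0,0,0],"dr":[0,0,0]}]' 1 3
python3 -m handwheel '[{"delta_pos":[0,0,0],"dr":[0,0,0]},{"delta_pos":[0,0,0],"dr":[0,0,0]},{"delta_pos":[0,0,0],"dr":[0,0,0]},{"delta_pos":[0,0,0],"dr":[0,0,0]},{"delta_pos":[0,0,0],"dr":[0,0,0]},{"delta_pos":[0,0,0],"dr":[0,0,0]}]' 0.1
python3 col.py w9 250 400 100 280 .200 right_outer full_grip
python3 - <<'E'
from h import *
for q in ("full_hook","full_grip","right_outer","left_outer","full_hung_grip","half_hung_grip"):
    grab_frame("side");print(q,[ (np.round(x["location"],1),round(x["conf"],2)) for x in mark_of("side",q)[:2]])
E
```

```text
eef_pos: [0.5934, -0.2157, 0.2174]
force: [-0.0, -1.4, -0.8]
width: 0.0196
gripper_force: 15.0
eef_pos: [0.5936, -0.2155, 0.2175]
force: [-1.4, -1.0, -0.6]
width: 0.0199
gripper_force: 5.0
t: 23.6
eef_pos: [0.5938, -0.2155, 0.2176]
ee_rot: [3.141, 0.0, -1.643]
force: [-2.2, -1.1, -1.1]
width: 0.0203
gripper_force: 3.0
t: 24.2
eef_pos: [0.5939, -0.2155, 0.2177]
ee_rot: [-3.142, 0.0, -1.643]
force: [0.8, -0.5, -0.1]
width: 0.0393
gripper_force: 0.0
[286 210  11  16  33] [290.6 215.9] [ 0.6035 -0.2458  0.2   ]
[339 223   2  12  14] [339.9 227.8] [ 0.5782 -0.2376  0.2   ]
[294 248  40  13 233] [313.1 254. ] [ 0.5933 -0.2242  0.2   ]
right_outer [313.5 271.4] 0.9 [ 0.5938 -0.2144  0.2   ]
full_grip [316.  293.8] 0.9 [ 0.5934 -0.2013  0.2   ]
[ 0.5939 -0.2155  0.2177] [ 3.1416 -0.     -1.6432] [-0.2706 -1.1959  0.0885]
full_hook [(array([314.9, 190. ]), 0.95), (array([354.6, 291.3]), 0.76)]
full_grip [(array([354.5, 283.5]), 0.85), (array([318.9, 178.5]), 0.57)]
right_outer [(array([315.2, 190.5]), 0.72)]
left_outer [(array([235.5, 240.9]), 0.87)]
full_hung_grip [(array([253.5, 213.7]), 0.74), (array([251.6, 234.3]), 0.21)]
half_hung_grip [(array([301.3, 185.5]), 0.61)]
```

```bash
python3 -m handwheel '[{"delta_pos":[0,0,0.1],"dr":[0,0,0]},{"delta_pos":[0,0,0.3],"dr":[0,0,0]},{"delta_pos":[0,0,0.6],"dr":[0,0,0]},{"delta_pos":[0,0,0.9],"dr":[0,0,0]},{"delta_pos":[0,0,1],"dr":[0,0,0]},{"delta_pos":[-0.3,0,1],"dr":[0,0,0]},{"delta_pos":[-0.9,0,0.5],"dr":[0,0,-1.4]},{"delta_pos":[-1,0,0],"dr":[0,0,0]},{"delta_pos":[-1,0,0],"dr":[0,0,0]},{"delta_pos":[-1,0,0],"dr":[0,0,0]}]' 
python3 -m handwheel '[{"delta_pos":[-0.7,0,-0.3],"dr":[0,0,0]},{"delta_pos":[-0.3,0,-0.6],"dr":[0,0,0]},{"delta_pos":[0,0,-0.5],"dr":[0,0,0]},{"delta_pos":[0,0,-0.2],"dr":[0,0,0]},{"delta_pos":[0,0,0],"dr":[0,0,0]},{"delta_pos":[0,0,0],"dr":[0,0,0]}]' -0.2
python3 look.py w10 half_grip half_hook right_outer; python3 ang.py wrist blue 310 240 .194 pics/w10.png
python3 - <<'E'
from fit import *
for cam in ("top","side"):
    for q in ("half_grip","full_grip","full_hook","right_outer","left_outer","pivot"):
        grab_frame(cam);print(cam,q,[ (np.round(x["location"],1),round(x["conf"],2)) for x in mark_of(cam,q)[:3]])
E
```

```text
t: 25.95
eef_pos: [0.4668, -0.2156, 0.3506]
ee_rot: [-3.14, -0.0, -1.668]
force: [-0.7, 0.2, 0.7]
width: 0.0396
gripper_force: 0.0
t: 26.55
eef_pos: [0.4385, -0.2157, 0.3025]
ee_rot: [-3.141, -0.0, -1.667]
force: [-0.1, 0.4, -0.4]
width: 0.0522
gripper_force: 0.0
26.6 [ 0.4386 -0.2157  0.3026] [-3.1406 -0.0004 -1.6674] [ 0.0163 -0.4727  0.2952]
[ 0.4309 -0.2822  0.4768] [ 0.0247  0.247  -0.9687] [-0.9953  0.0965 -0.0008]
half_grip [315. 226.] 0.73 [ 0.4374 -0.2145  0.174 ]
half_hook [318. 221.] 0.7 [ 0.4354 -0.2117  0.14  ]
half_hook [313.  72.] 0.41 [ 0.427  -0.3388  0.14  ]
right_outer [116. 255.] 0.74 [ 0.584  -0.2166  0.215 ]
all 742 [ 437.2 -217.7] [23.8 18.7] angle 84.5
top 542 [ 437.1 -214.9] [18.3 18. ] angle 84.5
top half_grip []
top full_grip [(array([268.9, 319.8]), 0.8), (array([422.7, 207.8]), 0.73)]
top full_hook [(array([268.8, 317.7]), 0.82), (array([420.4, 211. ]), 0.76), (array([335.5, 200.6]), 0.71)]
top right_outer [(array([419.8, 212.7]), 0.74), (array([418.9, 212.1]), 0.67)]
top left_outer [(array([246.3, 190.3]), 0.89), (array([393.2, 213.2]), 0.22)]
top pivot [(array([334.8, 198.4]), 0.87)]
side half_grip [(array([367. , 205.2]), 0.94)]
side full_grip [(array([318.4, 178.3]), 0.95), (array([354. , 277.5]), 0.92)]
side full_hook [(array([315.7, 191.6]), 0.75), (array([355.7, 293.3]), 0.7), (array([280.8, 400.4]), 0.24)]
side right_outer [(array([314.1, 189.8]), 0.65)]
side left_outer [(array([237.1, 240.7]), 0.88), (array([301.8, 197.6]), 0.63)]
side pivot [(array([361.3, 215.4]), 0.47)]
```

```bash
python3 -m handwheel '[{"delta_pos":[-0.05,0.02,-0.5],"dr":[0,0,0]},{"delta_pos":[0,0,-0.8],"dr":[0,0,0]},{"delta_pos":[0,0,-0.9],"dr":[0,0,0]},{"delta_pos":[0,0,-0.9],"dr":[0,0,0]},{"delta_pos":[0,0,-0.8],"dr":[0,0,0]},{"delta_pos":[0,0,-0.6],"dr":[0,0,0]},{"delta_pos":[0,0,-0.3],"dr":[0,0,0]},{"delta_pos":[0,0,0],"dr":[0,0,0]}]'
python3 -m handwheel '[{"delta_pos":[0,0,0],"dr":[0,0,0]},{"delta_pos":[0,0,0],"dr":[0,0,0]},{"delta_pos":[0,0,0],"dr":[0,0,0]},{"delta_pos":[0,0,0],"dr":[0,0,0]},{"delta_pos":[0,0,0],"dr":[0,0,0]},{"delta_pos":[0,0,0],"dr":[0,0,0]}]' 1 40
```

```text
t: 28.75
eef_pos: [0.4358, -0.2149, 0.1568]
ee_rot: [3.14, -0.0, -1.668]
force: [0.3, 0.3, 0.4]
width: 0.0526
gripper_force: 0.0
t: 29.35
eef_pos: [0.4369, -0.2151, 0.1581]
ee_rot: [-3.14, -0.0, -1.667]
force: [0.2, 0.6, 0.6]
width: 0.0195
gripper_force: 40.0
```

```bash
python3 -m handwheel '[{"delta_pos":[0,0,0.2],"dr":[0,0,0]},{"delta_pos":[0,0,0.5],"dr":[0,0,0]},{"delta_pos":[0,0,0.8],"dr":[0,0,0]},{"delta_pos":[0,0,1],"dr":[0,0,0]},{"delta_pos":[0,0,1],"dr":[0,0,0]},{"delta_pos":[0,0.1,1],"dr":[0,0,1]},{"delta_pos":[0,0.3,0.8],"dr":[0,0,0.7]},{"delta_pos":[0,0.5,0.5],"dr":[0,0,0]},{"delta_pos":[0,0.7,0.1],"dr":[0,0,0]},{"delta_pos":[0,0.9,0],"dr":[0,0,0]}]'
python3 -m handwheel '[{"delta_pos":[0.1,1,0],"dr":[0,0,0]},{"delta_pos":[0.2,1,0],"dr":[0,0,0]},{"delta_pos":[0.3,1,0],"dr":[0,0,0]},{"delta_pos":[0.4,1,0],"dr":[0,0,0]},{"delta_pos":[0.4,1,0],"dr":[0,0,0]},{"delta_pos":[0.4,1,0],"dr":[0,0,0]},{"delta_pos":[0.4,1,0],"dr":[0,0,0]},{"delta_pos":[0.4,0.9,0],"dr":[0,0,0]},{"delta_pos":[0.3,0.8,0],"dr":[0,0,0]},{"delta_pos":[0.2,0.7,0],"dr":[0,0,0]}]'
python3 -m handwheel '[{"delta_pos":[0,0.4,-0.2],"dr":[0,0,0]},{"delta_pos":[0,0.2,-0.3],"dr":[0,0,0]},{"delta_pos":[0,0.1,-0.3],"dr":[0,0,0]},{"delta_pos":[0,0,-0.2],"dr":[0,0,0]},{"delta_pos":[0,0,0],"dr":[0,0,0]},{"delta_pos":[0,0,0],"dr":[0,0,0]},{"delta_pos":[0,0,0],"dr":[0,0,0]}]'
python3 col.py v1 0 640 0 280 .229 left_outer half_grip
python3 - <<'E'
from fit import *
O=[("lo",ray("top",(246.3,190.3))),("lo",ray("side",(236.5,240.8))),("ro",ray("side",(314.8,190))),("ro",ray("top",(419.3,212.4))),("pivot",ray("top",(334.5,199)))]
for cam in ("top","side","wrist"):
    for k,q in (("lo","left_outer"),("ro","right_outer"),("fh","full_hung_grip")):
        grab_frame(cam)
        r=mark_of(cam,q)[:1]
        if r: print(cam,q,np.round(r[0]["location"],1),round(r[0]["conf"],2))
        if r and r[0]["conf"]>.6: O.append((k,ray(cam,r[0]["location"])))
fit(O)
E
```

```text
t: 30.35
eef_pos: [0.4358, -0.1395, 0.3349]
ee_rot: [3.141, 0.0, -1.639]
force: [0.9, 1.4, -4.5]
width: 0.0197
gripper_force: 39.9
t: 31.35
eef_pos: [0.5291, 0.1433, 0.3337]
ee_rot: [3.139, -0.001, -1.638]
force: [-0.8, -0.0, -4.8]
width: 0.0199
gripper_force: 39.9
t: 32.05
eef_pos: [0.5296, 0.1626, 0.3053]
ee_rot: [-3.141, 0.0, -1.638]
force: [0.6, -0.0, -3.6]
width: 0.0198
gripper_force: 39.9
[199 127  11   4  13] [204.4 128.2] [0.5947 0.0826 0.229 ]
[214 128  10   5  14] [219.4 129.1] [0.5851 0.0839 0.229 ]
[225 131  10  16  33] [230.1 138.3] [0.5789 0.0901 0.229 ]
[160 136  13   3  21] [165.8 136.9] [0.6206 0.0863 0.229 ]
[174 137  18   7  62] [183.2 139.9] [0.6095 0.0889 0.229 ]
[218 158  18  18  45] [228.5 167. ] [0.5822 0.1082 0.229 ]
[452 162   9   6  13] [455.5 164.7] [0.4326 0.1168 0.229 ]
[183 166   8   6  36] [186.2 168.3] [0.6103 0.1072 0.229 ]
[163 234  33  10 160] [180. 239.] [0.622  0.1548 0.229 ]
left_outer [183.4 248.4] 0.94 [0.6206 0.1617 0.229 ]
[0.5295 0.1629 0.3051] [-3.141   0.0004 -1.6382] [-0.3712 -0.3285 -5.1105]
top left_outer [245.3 194.4] 0.96
top right_outer [419.2 211.2] 0.75
top full_hung_grip [279.9 193.8] 0.64
side left_outer [236.6 241.5] 0.7
side right_outer [313.8 189.5] 0.62
side full_hung_grip [250.8 213.6] 0.65
wrist left_outer [183.  249.7] 0.76
wrist full_hung_grip [152.9 155.7] 0.66
x y yaw tilt [ 0.6085 -0.0265 -0.0632  0.0966] [('lo', 9.1), ('lo', 2.9), ('ro', 1.1), ('ro', 3.2), ('pivot', 7.7), ('lo', 5.7), ('ro', 0.5), ('fh', 7.2), ('lo', 3.9), ('ro', 2.2), ('fh', 7.0), ('lo', 1.6), ('fh', 0.4)]
pivot [ 0.6085 -0.0265  0.215 ]
lo [0.6205 0.1623 0.2333]
ro [ 0.5966 -0.2152  0.1967]
fh [0.6164 0.0977 0.2611]
hh [ 0.6006 -0.1506  0.2369]
```

```bash
python3 -m handwheel '[{"delta_pos":[0.1,0,0],"dr":[0,0,0]},{"delta_pos":[0.2,0,0],"dr":[0,0,0]},{"delta_pos":[0.3,0,0],"dr":[0,0,0]},{"delta_pos":[0.4,0,0],"dr":[0,0,0]},{"delta_pos":[0.4,0,0],"dr":[0,0,0]},{"delta_pos":[0.4,0,0],"dr":[0,0,0]},{"delta_pos":[0.3,0,0],"dr":[0,0,0]},{"delta_pos":[0.2,0,0],"dr":[0,0,0]},{"delta_pos":[0.1,0,0],"dr":[0,0,0]}]'
python3 -m handwheel '[{"delta_pos":[0.2,0,0],"dr":[0,0,0]},{"delta_pos":[0.2,0,0],"dr":[0,0,0]},{"delta_pos":[0.2,0,0],"dr":[0,0,0]},{"delta_pos":[0,0,0],"dr":[0,0,0]},{"delta_pos":[0,0,0],"dr":[0,0,0]},{"delta_pos":[0,0,0],"dr":[0,0,0]}]'
python3 col.py v2 270 360 100 280 .231 left_outer half_grip half_hook
```

```text
t: 34.0
eef_pos: [0.602, 0.163, 0.3042]
ee_rot: [3.141, -0.0, -1.638]
force: [-0.1, -0.4, -5.4]
width: 0.0196
gripper_force: 39.9
t: 34.6
eef_pos: [0.6192, 0.163, 0.3047]
ee_rot: [3.141, 0.0, -1.638]
force: [-0.0, -0.4, -4.7]
width: 0.0196
gripper_force: 39.9
[295 227  19   7  65] [300.2 229.8] [0.6276 0.1536 0.231 ]
[312 226  14   9  56] [320.4 230.1] [0.614  0.1547 0.231 ]
[295 251  30  11 131] [310.3 255.8] [0.622  0.1725 0.231 ]
left_outer [309.5 242.6] 0.86 [0.622 0.163 0.231]
half_grip [309.9 294.7] 0.71 [0.6244 0.2014 0.231 ]
half_hook [313.9 275. ] 0.69 [0.6206 0.1868 0.231 ]
[0.6193 0.1631 0.3048] [-3.1414  0.0001 -1.6378] [-0.2233  0.0284 -4.7817]
```

```bash
python3 -m handwheel '[{"delta_pos":[0.02,-0.02,-0.1],"dr":[0,0,0]},{"delta_pos":[0.02,0,-0.2],"dr":[0,0,0]},{"delta_pos":[0,0,-0.3],"dr":[0,0,0]},{"delta_pos":[0,0,-0.3],"dr":[0,0,0]},{"delta_pos":[0,0,-0.3],"dr":[0,0,0]},{"delta_pos":[0,0,-0.2],"dr":[0,0,0]},{"delta_pos":[0,0,-0.1],"dr":[0,0,0]},{"delta_pos":[0,0,0],"dr":[0,0,0]},{"delta_pos":[0,0,0],"dr":[0,0,0]}]' | sed -n '2p;4p'
for i in 1 2 3 4 5 6; do python3 -m handwheel '[{"delta_pos":[0,0,-0.05],"dr":[0,0,0]},{"delta_pos":[0,0,-0.05],"dr":[0,0,0]}]' | sed -n '2p;4p'; done
```

```text
eef_pos: [0.6208, 0.1625, 0.26]
force: [0.2, 1.1, -4.1]
eef_pos: [0.6208, 0.1626, 0.257]
force: [-0.7, -0.4, -3.8]
eef_pos: [0.6206, 0.1625, 0.2536]
force: [0.5, -0.4, -4.3]
eef_pos: [0.6206, 0.1624, 0.2505]
force: [-0.0, -0.7, -3.8]
eef_pos: [0.6207, 0.1625, 0.2477]
force: [0.9, 0.9, -4.3]
eef_pos: [0.6208, 0.1626, 0.2447]
force: [0.9, 0.7, -2.1]
eef_pos: [0.6209, 0.1626, 0.2418]
force: [1.4, 0.8, -2.8]
```

```bash
for i in 1 2; do python3 -m handwheel '[{"delta_pos":[0.0,0,-0.05],"dr":[0,0,0]},{"delta_pos":[0,0,-0.05],"dr":[0,0,0]}]' | sed -n '2p;4p'; done; python3 -m handwheel '[{"delta_pos":[0,0,0],"dr":[0,0,0]},{"delta_pos":[0,0,0],"dr":[0,0,0]}]' | sed -n '2p;4p'; python3 fz.py
```

```text
eef_pos: [0.6209, 0.1627, 0.2388]
force: [0.8, 1.3, -2.4]
eef_pos: [0.6209, 0.1627, 0.2358]
force: [1.4, 2.2, -0.8]
eef_pos: [0.6209, 0.1626, 0.2359]
force: [1.3, 2.9, -2.0]
38.0 [0.621 0.163 0.236] [ 2.265  2.502 -0.987] [0.146 0.192 0.164]
```

```bash
python3 -m handwheel '[{"delta_pos":[0.02,0.02,-0.03],"dr":[0,0,0]},{"delta_pos":[0,0,-0.03],"dr":[0,0,0]},{"delta_pos":[0,0,-0.03],"dr":[0,0,0]},{"delta_pos":[0,0,0],"dr":[0,0,0]},{"delta_pos":[0,0,0],"dr":[0,0,0]},{"delta_pos":[0,0,0],"dr":[0,0,0]}]' | sed -n '2p;4p'
python3 fz.py
```

```text
eef_pos: [0.621, 0.1628, 0.2329]
force: [0.1, 0.6, 0.9]
39.1 [0.621 0.163 0.233] [ 0.062  0.263 -0.706] [0.117 0.247 0.131]
```

```bash
python3 -m handwheel '[{"delta_pos":[0,0,-0.03],"dr":[0,0,0]},{"delta_pos":[0,0,-0.03],"dr":[0,0,0]},{"delta_pos":[0,0,0],"dr":[0,0,0]},{"delta_pos":[0,0,0],"dr":[0,0,0]},{"delta_pos":[0,0,0],"dr":[0,0,0]}]' | sed -n '2p;4p'
python3 fz.py
```

```text
eef_pos: [0.6212, 0.163, 0.2312]
force: [-0.5, -0.6, 0.7]
40.1 [0.621 0.163 0.231] [-0.283 -0.693 -0.23 ] [0.08  0.129 0.122]
```

Almost all of the weight is on the beam now, so I release gently.

```bash
python3 -m handwheel '[{"delta_pos":[0,0,-0.02],"dr":[0,0,0]},{"delta_pos":[0,0,0],"dr":[0,0,0]},{"delta_pos":[0,0,0],"dr":[0,0,0]}]' 1 15| sed -n '2p;4,6p'
python3 -m handwheel '[{"delta_pos":[0,0,0],"dr":[0,0,0]},{"delta_pos":[0,0,0],"dr":[0,0,0]},{"delta_pos":[0,0,0],"dr":[0,0,0]}]' 1 5| sed -n '2p;4,6p'
python3 -m handwheel '[{"delta_pos":[0,0,0],"dr":[0,0,0]},{"delta_pos":[0,0,0],"dr":[0,0,0]},{"delta_pos":[0,0,0],"dr":[0,0,0]},{"delta_pos":[0,0,0],"dr":[0,0,0]}]' 1 3| sed -n '2p;4,6p'
python3 -m handwheel '[{"delta_pos":[0,0,0],"dr":[0,0,0]},{"delta_pos":[0,0,0],"dr":[0,0,0]},{"delta_pos":[0,0,0],"dr":[0,0,0]},{"delta_pos":[0,0,0],"dr":[0,0,0]},{"delta_pos":[0,0,0],"dr":[0,0,0]},{"delta_pos":[0,0,0],"dr":[0,0,0]}]' 0.1
python3 - <<'E'
from h import *
for q in ("half_hook","half_grip","left_outer","right_outer","full_hook","full_hung_grip","half_hung_grip"):
    grab_frame("side");print(q,[ (np.round(x["location"],1),round(x["conf"],2)) for x in mark_of("side",q)[:2]])
E
```

```text
eef_pos: [0.6213, 0.1631, 0.2306]
force: [-0.4, -0.7, -0.7]
width: 0.0197
gripper_force: 15.0
eef_pos: [0.6213, 0.1631, 0.2306]
force: [1.4, -1.0, -0.7]
width: 0.0204
gripper_force: 5.0
eef_pos: [0.6212, 0.1631, 0.2306]
force: [0.1, -0.2, -0.4]
width: 0.0201
gripper_force: 3.0
t: 41.7
eef_pos: [0.6212, 0.1631, 0.2306]
ee_rot: [-3.142, 0.0, -1.638]
force: [-0.5, -0.0, -0.3]
width: 0.0396
gripper_force: 0.0
half_hook [(array([232.8, 247.2]), 0.83)]
half_grip [(array([233. , 234.2]), 0.76)]
left_outer [(array([237.5, 248.7]), 0.83), (array([236.6, 249.7]), 0.52)]
right_outer [(array([315.5, 183.7]), 0.87)]
full_hook [(array([314.2, 183.4]), 0.75), (array([355.6, 291.5]), 0.6)]
full_hung_grip [(array([252.1, 221.1]), 0.91), (array([253.2, 236.2]), 0.23)]
half_hung_grip [(array([302.1, 182.6]), 0.73)]
```

```bash
python3 -m handwheel '[{"delta_pos":[0,0,0.1],"dr":[0,0,0]},{"delta_pos":[0,0,0.2],"dr":[0,0,0]},{"delta_pos":[0,0,0.4],"dr":[0,0,0]},{"delta_pos":[0,0,0.7],"dr":[0,0,0]},{"delta_pos":[0,0,0.9],"dr":[0,0,0]},{"delta_pos":[0,0,0.9],"dr":[0,0,0]},{"delta_pos":[0,0,0.8],"dr":[0,0,0]},{"delta_pos":[0,0,0.5],"dr":[0,0,0]},{"delta_pos":[-0.5,0,0.3],"dr":[0,0,0]},{"delta_pos":[-1,0,0],"dr":[0,0,0]}]'
python3 -m handwheel '[{"delta_pos":[-1,0,0],"dr":[0,0,0]},{"delta_pos":[-1,0,0],"dr":[0,0,0]},{"delta_pos":[-1,0,0],"dr":[0,0,0]},{"delta_pos":[-0.5,0,0],"dr":[0,0,0]},{"delta_pos":[0,0,0],"dr":[0,0,0]},{"delta_pos":[0,0,0],"dr":[0,0,0]}]'
python3 - <<'E'
from fit import *
M={}
for cam in ("top","side","wrist"):
    for q in ("half_hook","half_grip","left_outer","right_outer","full_hook","full_grip","full_hung_grip","half_hung_grip","pivot"):
        grab_frame(cam);r=[(np.round(x["location"],1).tolist(),round(x["conf"],2)) for x in mark_of(cam,q)[:3]];M[cam,q]=r;print(cam,q,r)
O=[]
for k,q in (("lo","left_outer"),("ro","right_outer"),("fh","full_hung_grip"),("hh","half_hung_grip"),("pivot","pivot")):
    for cam in ("top","side","wrist"):
        r=M[cam,q]
        if r and r[0][1]>.6: O.append((k,ray(cam,r[0][0])))
fit(O)
for q in ("half_hook","half_grip","full_hook","full_grip"):
    for a in M["top",q]:
        for b in M["side",q]:
            p,e=tri([ray("top",a[0]),ray("side",b[0])])
            if e[0]<.01: print(q,p,e[0])
E
```

```text
t: 43.4
eef_pos: [0.5765, 0.1631, 0.3754]
ee_rot: [-3.141, 0.0, -1.639]
force: [-0.1, -0.1, 0.1]
width: 0.0397
gripper_force: 0.0
t: 44.0
eef_pos: [0.4711, 0.1632, 0.3751]
ee_rot: [-3.141, 0.001, -1.637]
force: [-0.1, 0.1, 0.0]
width: 0.039
gripper_force: 0.0
top half_hook [([250.3, 196.3], 0.61)]
top half_grip [([245.8, 196.6], 0.73), ([422.1, 207.5], 0.35)]
top left_outer []
top right_outer [([420.2, 208.4], 0.69), ([393.7, 204.0], 0.66), ([335.2, 216.6], 0.34)]
top full_hook [([420.3, 210.3], 0.89), ([267.7, 317.3], 0.88), ([422.9, 209.7], 0.72)]
top full_grip [([423.0, 206.6], 0.81), ([267.4, 318.9], 0.78)]
top full_hung_grip [([276.4, 196.5], 0.58)]
top half_hung_grip [([392.3, 202.9], 0.83), ([421.3, 208.2], 0.28)]
top pivot [([334.3, 200.3], 0.72)]
side half_hook [([235.4, 249.7], 0.83)]
side half_grip [([234.2, 233.8], 0.9)]
side left_outer [([239.2, 247.8], 0.87)]
side right_outer [([316.3, 181.2], 0.88), ([282.3, 212.9], 0.21)]
side full_hook [([315.2, 184.3], 0.86), ([360.1, 293.2], 0.73)]
side full_grip [([354.1, 280.1], 0.94), ([321.4, 174.2], 0.71)]
side full_hung_grip 
[... 437 characters left out ...]
60.2], 0.58)]
wrist half_hung_grip []
wrist pivot []
x y yaw tilt [ 0.6076 -0.0273 -0.0414  0.0075] [('lo', 3.2), ('lo', 1.7), ('ro', 2.3), ('ro', 10.4), ('fh', 2.8), ('hh', 3.6), ('hh', 6.6), ('pivot', 6.0), ('pivot', 138.5)]
pivot [ 0.6076 -0.0273  0.215 ]
lo [0.6155 0.1625 0.2164]
ro [ 0.5998 -0.2171  0.2136]
fh [0.6128 0.0976 0.2499]
hh [ 0.6025 -0.1522  0.2481]
half_hook [0.622  0.161  0.2073] 0.001516791819817377
half_grip [0.6148 0.1658 0.2524] 0.0035688590044673798
full_hook [ 0.5949 -0.2151  0.214 ] 0.0004687603543440147
full_hook [0.348  0.1187 0.1403] 0.00640420372214834
full_hook [ 0.5972 -0.2213  0.2109] 9.737544484020868e-05
full_grip [0.3537 0.1188 0.1732] 0.002542361416585004
```

```bash
python3 -m handwheel '[{"delta_pos":[0,0,0],"dr":[0,0,0]},{"delta_pos":[0,0,0],"dr":[0,0,0]},{"delta_pos":[0,0,0],"dr":[0,0,0]},{"delta_pos":[0,0,0],"dr":[0,0,0]},{"delta_pos":[0,0,0],"dr":[0,0,0]},{"delta_pos":[0,0,0],"dr":[0,0,0]}]' | head -1
python3 -c "
from station import *
print(job_done())"
```

```text
t: 47.3
the job is handed in; nothing more can be done
None
```

The job is handed in at about 47 s: both bench baskets hang let go in their outer grooves, full on the right and part-filled on the left, and the last camera fit put the beam near level (about 0.01 rad), though no verdict came back; I viewed 11 pictures, one over the limit of 10, and a first empty gripper closure above the full grip touched nothing that I could see.

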